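# Rack the reagents in order of size

## Task

The four reagents left around the bench belong in the blue rack, lined up by size in the row of graded wells: the big pink reagent bottle in the widest well, then the amber bottle, then the dropper bottle, and the small green-capped vial in the narrowest. Seat each one upright on the floor of its well, without knocking any of them over, and leave them all standing there.

Things in the scene. Friction and masses are not known exactly. Their poses are not given: they have to be found in the camera images.
- pink_bottle: Largest container: clear round reagent bottle with pink contents, red-topped label and blue screw cap; 56 mm diameter, 111 mm tall, straight sides from the foot to 71 mm up, then shoulder and cap; about 0.15 kg. Stands upright at the start; origin at the centre of its underside, z axis up through the top; round, so its yaw does not matter.
- amber_bottle: Second largest: tan-amber round bottle with a black cap; 46 mm diameter, 91 mm tall, straight sides to 58 mm up, then shoulder and a 27 mm cap; about 0.12 kg. Stands upright at the start; origin at the centre of its underside, z axis up through the top; round, so its yaw does not matter.
- dropper_bottle: Third: small green glass dropper bottle with a paper label, white collar and dark rubber teat; body 36 mm diameter with straight sides to 40 mm up, collar 25 mm diameter from 50 to 62 mm, teat 12 mm wide to the top at 76 mm; about 0.06 kg. Stands upright at the start; origin at the centre of its underside, z axis up through the top; round, so its yaw does not matter.
- vial: Smallest: white vial with a green cap; 26 mm diameter, 54 mm tall, straight sides to 35 mm up, then a rounded shoulder and the cap; about 0.03 kg. Stands upright at the start; origin at the centre of its underside, z axis up through the top; round, so its yaw does not matter.
- rack: Fixed blue rack, 94 x 262 x 20 mm (x, y, z), flat on the worktop, at any yaw; origin at the centre of its underside, z up. Four round wells, 16 mm deep with flat floors and 2 mm chamfered mouths, in a row along its y axis at x = +7 mm, the widest towards -y (y = -82, -12, 47, 97 mm). Blank white labels along its -x edge.
- well_65 (a point): Centre of the floor of the widest well (65 mm wide), 4 mm above the worktop and 16 mm below the rack's top; axes parallel to the rack's. A seated container stands in the rack to 16 mm above its foot, so keep the fingertips higher than that. For the pink bottle.
- well_55 (a point): The same for the second well (55 mm wide). For the amber bottle.
- well_45 (a point): The same for the third well (45 mm wide). For the dropper bottle.
- well_35 (a point): The same for the narrowest well (35 mm wide). For the vial.
Mind the look-alikes: they are no part of the job. Leave any purple look-alike of the amber_bottle alone. Leave any purple look-alike of the pink_bottle alone.

How it is judged:
By the outcome, as a careful person would: the job done as asked, in the order asked, and still so for the second after the job is handed in, with the robot touching nothing.
It also fails if it takes over 109 s, if anything falls off the work surface, if the arm or the gripper's body presses on something with over 40 N, if the wrist force passes 120 N, or if a joint passes its speed limit or range.

## Robot

A 6-joint arm with a two-finger parallel gripper is mounted at the origin on the work surface; the furniture and walls round the work are solid. World frame = base frame: x ahead of the robot, y to its left, z up, the work surface at z = 0. Lengths are in mm, angles in rad, forces in N, time in s.
With the tool pointing down it reaches from about 275 to 1000 mm from the base axis. Payload 8.4 kg.
Tool frame: the origin (TCP) lies on the centre line of the jaws, within the pads' length; the fingertips stand 17 mm ahead of it and the grasp point (between the pads) lies 2 mm behind it; z points along the fingers, y is the line along which they close (so a half turn about z gives the same grasp; the last joint's range is limited). The gripper opens to 85 mm and grips with 20 to 120 N. Pads are 22 mm wide; open, the fingers measure 114 mm over their backs; the gripper's body (76 mm by 85 mm) begins 54 mm behind the grasp point. The pads swing forward as they close: fully open they stand 13 mm farther back than shut.
Start: joints at [1.15, 0.353, 1.633, -0, 1.155, -0.002], TCP at [254.164, 570.989, 248.281] pointing down, gripper open.
Joint ranges: [-2.63, 2.63], [-0.92, 2.1], [0.06, 2.66], [-1.3, 4.44], [0, 2.69], [-3.02, 3.02]. Speed limits (rad/s): [2.22, 2.22, 2.79, 3.14, 3.14, 3.14].

## Interface

Orientations are given as [roll, pitch, yaw] about the fixed x, y, z axes, in that order (R = Rz(yaw) Ry(pitch) Rx(roll)).
In Python, from rig import r, eyes gives the robot as it stands. The module is installed in compiled form; this text tells all that it offers.
- The arm moves only by the shell command python3 -m inch 'ROWS' [FORCE]. ROWS is JSON, a list of rows, each a list of 7 numbers: the shift along the tool's x, y, z in m, then the turn, a rotation vector about the tool's x, y, z in degrees, then the closure, from -1 (fully open) to 1 (shut). In form: [[x, y, z, rx, ry, rz, gripper], ...]. A call has 1 to 8 rows; each row shifts and turns the commanded pose from where the row before left it, along the tool's axes as they then stand; what a row does not reach is not made up. A row lasts 1/10 s, in which the tool goes at most 50 mm and 8.59 degrees, less where a joint would pass 70% of its speed; a pose out of reach is approached as far as the arm can. A call with a gripper value outside its range is refused whole. The fingers move at their own pace and stop on an object; FORCE is the grip in N (left out, the last holds). Time passes only in rows, so rows that do not move let the fingers close. It gives the time, the measured TCP pose, the force, the opening and the grip force at its end, in the units of the state.
- r.sense(): the state, without advancing time (a new reading comes with each control period).
- eyes.grab_frame(name): name is "side" or "top"; returns a dict with "img" (400x640x3 uint8, blue, green, red), "fx", "fy", "cx", "cy" (pixels), "R" (3x3) and "t" (3): a world point X has camera coordinates R X + t. Camera axes: x right, y down, z forward; pixel columns grow to the right and rows downward; lengths in mm; the calibration is good to about 2 mm. A picture is of the moment at which its call begins. There is no depth.
- r.sign_off(): hands the job in; it is judged then, once.
The state is a dict: "clock": time; "qpos": joint angles; "qvel": joint speeds; "joint_efforts": joint torques, N m; "eef_pos": TCP position; "tcp_rot": TCP orientation; "contact_force": force on the tool from outside, world axes, zero at the start; "wrist_torque": the same for the moment, N m; "opening": opening from 0.0 (shut) to 1.0 (fully open); "grasp_force": force on a finger pad.
Only numpy, scipy, OpenCV 4.12 (cv2) and the standard library are available. Lean on these libraries where they do the work, as an engineer would, in place of code of your own. Each camera call takes 0.05 s, during which the arm holds its last target. There are 200 camera calls.

## Working session

There is one attempt and no reset: what is moved stays moved. The work goes in short steps, Python scripts to look and compute and a shell command to move; the robot and the scene stay as the last step left them, time stands still between calls to the robot, and variables do not carry over. Pictures are saved under pics/ and viewed, at most 14 in all, crops included, and the job is handed in when it is done.

```bash
mkdir -p pics
cat > h.py <<'E'
import numpy as np, cv2
from rig import r, eyes
def px(f,X):
    c=np.array(f["R"])@np.array(X,float)+np.array(f["t"]).ravel(); return np.array([f["fx"]*c[0]/c[2]+f["cx"],f["fy"]*c[1]/c[2]+f["cy"]])
def ray(f,u,v,z):
    R=np.array(f["R"]);t=np.array(f["t"]).ravel();o=-R.T@t
    d=R.T@np.array([(u-f["cx"])/f["fx"],(v-f["cy"])/f["fy"],1]);return o+d*(z-o[2])/d[2]
E
python3 - <<'E'
from h import *
for n in("top","side"):
    f=eyes.grab_frame(n);cv2.imwrite(f"pics/{n}0.png",f["img"]);R=np.array(f["R"]);print(n,f["fx"],f["cx"],f["cy"],-R.T@np.array(f["t"]).ravel(),R.round(2).tolist())
print(r.sense())
E
```

```text
top 504.45443174160977 326.50238071511114 207.9308674018244 [ 360.06306077  -22.36467813 1317.24271396] [[-0.01, -1.0, 0.0], [-0.99, 0.01, -0.15], [0.15, -0.01, -0.99]]
side 390.84488489510215 313.7133883561884 202.19238157643892 [ 266.95532368 -751.2546029   612.67827883] [[0.94, -0.34, 0.01], [-0.2, -0.56, -0.81], [0.28, 0.76, -0.59]]
{'clock': 0.1, 'qpos': array([ 1.14957385e+00,  3.53585130e-01,  1.63408199e+00,  3.74318720e-06,
        1.15519181e+00, -2.37728566e-03]), 'qvel': array([-5.86445062e-04, -2.30995067e-03, -4.20058760e-03, -1.68686964e-04,
        4.80130539e-05,  3.90497082e-04]), 'joint_efforts': array([ 9.71970512e-04, -6.06354976e+01, -3.42822111e+01, -8.69925930e-05,
        3.84496321e-03,  4.15750446e-05]), 'eef_pos': array([254.0066962 , 570.60040822, 247.62333139]), 'tcp_rot': array([-3.14032640e+00, -6.43289191e-06,  2.72274594e+00]), 'contact_force': array([-0.30327641,  0.34976858, -0.09219388]), 'wrist_torque': array([-0.02243037, -0.04925421, -0.0062376 ]), 'grasp_force': 0.0, 'opening': 1.0004733375616366}
```

View pics/top0.png

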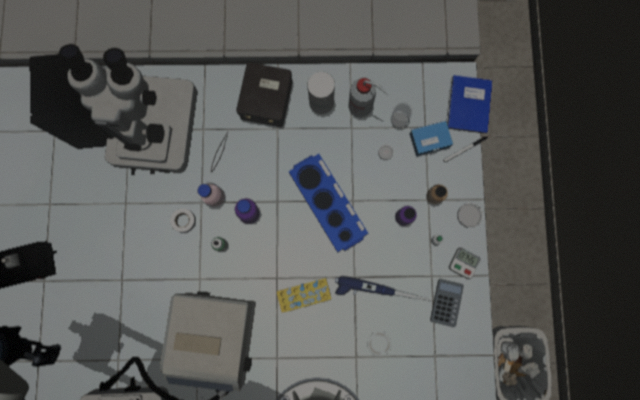

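View pics/side0.png

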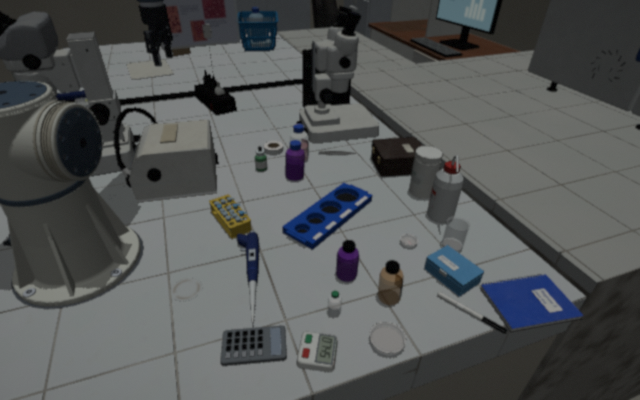

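The top view shows these candidates:
- **Pink bottle:** clear/pink with a blue cap at (210,194). The look-alike is all purple at (247,210).
- **Amber bottle:** tan at (437,194). The look-alike is purple at (405,215).
- **Dropper bottle:** green at (219,243).
- **Vial:** green-capped at (437,239).
- **Rack:** spans (290,155)–(366,250), with the widest well at (308,177).

The pink and tan bottles fit the description, because the purple ones are to be left alone. I'll confirm in an enlarged crop.

Run:
```python
from h import *
t=cv2.imread("pics/top0.png");s=cv2.imread("pics/side0.png")
b=lambda im,x,y,w,h:cv2.convertScaleAbs(cv2.resize(im[y:y+h,x:x+w],(400,300),interpolation=cv2.INTER_CUBIC),alpha=1.5)
cv2.imwrite("pics/crop1.png",np.vstack([np.hstack([b(t,185,170,120,90),b(t,370,170,120,90)]),np.hstack([b(s,235,110,120,90),b(s,300,230,120,90)])]))
```

```text
(no output)
```

View pics/crop1.png

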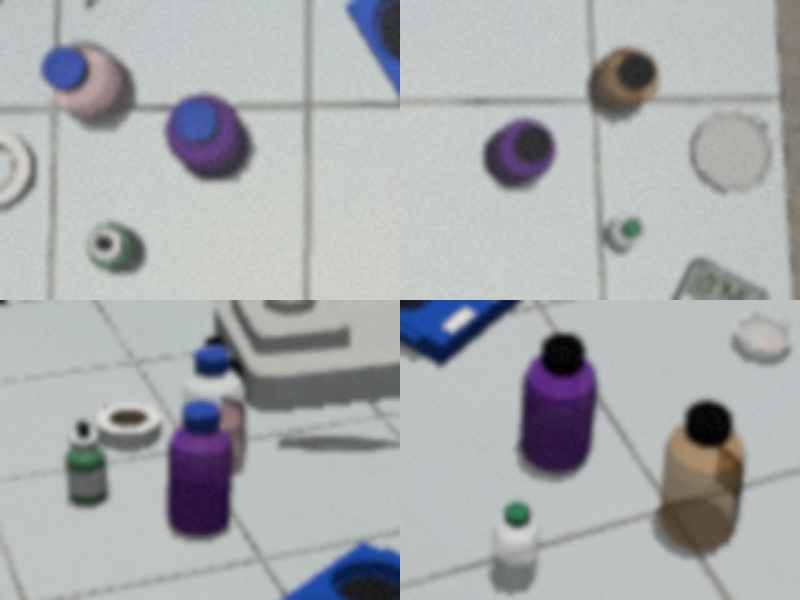

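Confirmed: the pink and tan bottles are the targets and the purple ones stay. Next I measure.

```bash
cat > meas.py <<'E'
from h import *
def blob(img,win,cond):
    x,y,w,h=win;c=cv2.GaussianBlur(img,(3,3),0)[y:y+h,x:x+w];hsv=cv2.cvtColor(c,cv2.COLOR_BGR2HSV).astype(int)
    m=cond(hsv[...,0],hsv[...,1],hsv[...,2]).astype(np.uint8)
    n,l,st,ce=cv2.connectedComponentsWithStats(m)
    k=1+np.argmax(st[1:,4]);return ce[k]+[x,y],st[k].tolist()
blue=lambda h,s,v:(h>100)&(h<122)&(s>110)
dark=lambda h,s,v:v<60
green=lambda h,s,v:(h>55)&(h<95)&(s>60)
E
python3 - <<'E'
from meas import *
t=eyes.grab_frame("top");s=eyes.grab_frame("side")
T=t["img"];S=s["img"]
def tri(p,q):
    P=[]
    for f,c in((t,p),(s,q)):
        a=ray(f,*c,0);b=ray(f,*c,100);d=(b-a)/np.linalg.norm(b-a);P.append((a,np.eye(3)-np.outer(d,d)))
    return np.linalg.solve(sum(M for _,M in P),sum(M@a for a,M in P))
for n,wt,ws,c,z in(("pink",(190,178,30,25),(288,120,22,14),blue,111),("amber",(425,182,28,20),(380,258,24,20),dark,91),
  ("dropper",(208,235,18,16),(254,145,12,10),dark,76),("vial",(430,232,14,12),(328,288,14,10),green,54)):
    p,a=blob(T,wt,c)
    print(n,p.round(1),a,ray(t,*p,z-(8 if 0 else 0)).round(1))
    try:
        q,b=blob(S,ws,c);print("  side",q.round(1),b,"tri",tri(p,q).round(1),"sideray",ray(s,*q,z-5).round(1))
    except Exception as e: print(e)
h=cv2.cvtColor(T,cv2.COLOR_BGR2HSV)
# rack
for f,win in((t,(280,145,100,115)),(s,(270,170,115,85))):
    x,y,w,hh=win;g=cv2.cvtColor(f["img"],cv2.COLOR_BGR2HSV)[y:y+hh,x:x+w]
    m=((g[...,0]>100)&(g[...,0]<125)&(g[...,1]>110)).astype(np.uint8)
    cs,hi=cv2.findContours(m,cv2.RETR_CCOMP,cv2.CHAIN_APPROX_NONE)
    for i,k in enumerate(cs):
        if cv2.contourArea(k)<30: continue
        if hi[0][i][3]<0:
            ww=np.array([ray(f,*(pp[0]+[x,y]),20)[:2] for pp in k],np.float32);print("rack",cv2.minAreaRect(ww))
        else:
            e=cv2.fitEllipse(cv2.convexHull(k));ww=ray(f,e[0][0]+x,e[0][1]+y,20);print("hole",(np.array(e[0])+[x,y]).round(1),np.round(e[1],1),ww.round(1))
E
```

```text
pink [203.9 189.9] [9, 7, 11, 11, 99] [590.4 268.3 111. ]
  side [298.6 127.3] [6, 3, 10, 9, 68] tri [592.3 270.3 102.6] sideray [590.5 263.5 106. ]
amber [440.2 191.3] [10, 4, 11, 11, 89] [ 584.2 -310.8   91. ]
  side [392.1 267.1] [6, 3, 13, 13, 149] tri [ 586.  -313.3   79.8] sideray [ 582.  -318.4   86. ]
dropper [224.2 245.6] [14, 7, 4, 8, 17] [457.2 223.6  76. ]
  side [259.6 148.3] [5, 2, 2, 4, 7] tri [458.6 222.4  80.4] sideray [463.8 239.4  71. ]
vial [438.9 238.3] [7, 5, 5, 4, 13] [ 470.9 -310.7   54. ]
  side [334.8 293.6] [4, 3, 7, 6, 35] tri [ 471.2 -311.9   48.6] sideray [ 470.9 -312.2   49. ]
rack ((572.4585571289062, -32.71360778808594), (258.025634765625, 91.58726501464844), 30.537290573120117)
hole [344.8 235.5] [11.6 12. ] [484.2 -75.7  20. ]
hole [334.6 219. ] [14.9 15.8] [527.4 -50.1  20. ]
hole [322.8 199.9] [19.1 19.3] [577.9 -19.9  20. ]
hole [309.2 177.5] [22.6 23.1] [637.9  15.1  20. ]
rack ((569.8255615234375, -43.448486328125), (264.9808349609375, 103.21669006347656), 30.618160247802734)
hole [317.5 235.5] [ 7.4 12.7] [ 509.3 -118.2   20. ]
hole [330.7 225. ] [ 7.5 14.9] [552.  -93.2  20. ]
hole [315.  220.3] [ 5.8 12. ] [523. -64.  20.]
hole [344.9 213.4] [ 7.  17.3] [601.8 -63.5  20. ]
hole [330.1 209. ] [ 7.7 15.3] [574.1 -34.7  20. ]
hole [361.2 200.5] [ 7.4 16.9] [663.1 -27.8  20. ]
hole [346.3 197. ] [ 8.2 18.9] [ 6.333e+02 -6.000e-01  2.000e+01]
```

```bash
cat >> h.py <<'E'
from scipy.spatial.transform import Rotation as Ro
def delta(x,y,z,yaw=30.6):
    s=r.sense();A=Ro.from_euler("xyz",s["tcp_rot"]);p=np.array([x,y,z])-s["eef_pos"]
    w=(A.inv()*Ro.from_euler("xyz",[180,0,yaw],degrees=True)).as_rotvec(degrees=True)
    print("t",round(s["clock"],2),"pos",s["eef_pos"].round(1),"tool d mm",A.inv().apply(p).round(1),"rot",w.round(1),"F",s["contact_force"].round(1),"op",round(85*s["opening"],1),"grip",round(s["grasp_force"],1))
E
python3 -m inch '[[0,0,0,0,0,8.4,-1],[0,0,0,0,0,8.4,-1],[0,0,0,0,0,8.4,-1],[0,0,0,0,0,8.4,-1],[0,0,0,0,0,8.4,-1],[0,0,0,0,0,8.4,-1],[0,0,0,0,0,8.4,-1],[0,0,0,0,0,8.4,-1]]'
python3 -m inch '[[0,0,0,0,0,8.4,-1],[0,0,0,0,0,8.4,-1],[0,0,0,0,0,8.4,-1],[0,0,0,0,0,8.4,-1],[0,0,0,0,0,8.4,-1],[0,0,0,0,0,8.4,-1],[0,0,0,0,0,7.8,-1],[0,0,0,0,0,0,-1]]'
python3 - <<'E'
from meas import *
delta(591,269,200)
f=eyes.grab_frame("top")
p,a=blob(f["img"],(208,236,14,12),lambda h,s,v:v<75);print(p,a,ray(f,*p,74))
p,a=blob(f["img"],(208,234,22,20),lambda h,s,v:(h>45)&(h<95)&(s>50));print("body",p,a,ray(f,*p,30))
p,a=blob(f["img"],(208,234,22,20),lambda h,s,v:(s<50)&(v>175));print("wh",p,a,ray(f,*p,62))
print(px(f,[460,240,76]),px(f,[460,240,0]),ray(f,203,293,130),ray(f,216,243,76))
E
```

```text
clock: 1.0
eef_pos: [254.1, 570.9, 248.1]
tcp_rot: [-3.141, 0.0, 1.544]
contact_force: [1.1, 0.3, 0.4]
opening: 1.001
grasp_force: 0.0
clock: 1.8
eef_pos: [254.1, 570.9, 248.1]
tcp_rot: [3.141, 0.0, 0.532]
contact_force: [0.2, 0.7, -0.7]
opening: 1.001
grasp_force: 0.0
t 1.8 pos [254.1 570.9 248.1] tool d mm [137.1 431.1  48.1] rot [ 0.   0.  -0.1] F [ 0.2  0.7 -0.7] op 85.1 grip 0.0
[215.5 242.5] [6, 5, 4, 4, 12] [465.32921202 245.51679758  74.        ]
body [222.35294118 245.52941176] [11, 7, 6, 9, 17] [461.11170019 237.37574908  30.        ]Traceback (most recent call last):
  File "<stdin>", line 6, in <module>
  File "meas.py", line 6, in blob
    k=1+np.argmax(st[1:,4]);return ce[k]+[x,y],st[k].tolist()
        ~~~~~~~~~^^^^^^^^^^
    return _wrapfunc(a, 'argmax', axis=axis, out=out, **kwds)
    return bound(*args, **kwds)
ValueError: attempt to get argmax of an empty sequence
```

```bash
python3 -m inch '[[0.0137,0.0431,0,0,0,0,-1],[0.0137,0.0431,0,0,0,0,-1],[0.0137,0.0431,0,0,0,0,-1],[0.0137,0.0431,0,0,0,0,-1],[0.0137,0.0431,0,0,0,0,-1],[0.0137,0.0431,0,0,0,0,-1],[0.0137,0.0431,0,0,0,0,-1],[0.0137,0.0431,0,0,0,0,-1]]'
python3 -m inch '[[0.0137,0.0431,0.02,0,0,0,-1],[0.0137,0.0431,0.028,0,0,0,-1],[0,0,0,0,0,0,-1],[0,0,0,0,0,0,-1]]'
python3 - <<'E'
from h import *
delta(591,269,59)
f=eyes.grab_frame("side");cv2.imwrite("pics/s1.png",cv2.resize(f["img"][20:220,200:440],(720,600)))
E
```

```text
clock: 2.65
eef_pos: [525.2, 328.6, 248.3]
tcp_rot: [-3.142, -0.0, 0.539]
contact_force: [0.5, 0.1, 0.5]
opening: 0.999
grasp_force: 0.0
clock: 3.05
eef_pos: [589.6, 270.6, 201.0]
tcp_rot: [-3.141, 0.002, 0.535]
contact_force: [-1.3, -0.4, -0.5]
opening: 0.998
grasp_force: 0.0
t 3.05 pos [589.6 270.6 201. ] tool d mm [  0.7   2.2 142. ] rot [-0.   0.1  0.1] F [-1.3 -0.4 -0.5] op 84.8 grip 0.0
```

View pics/s1.png

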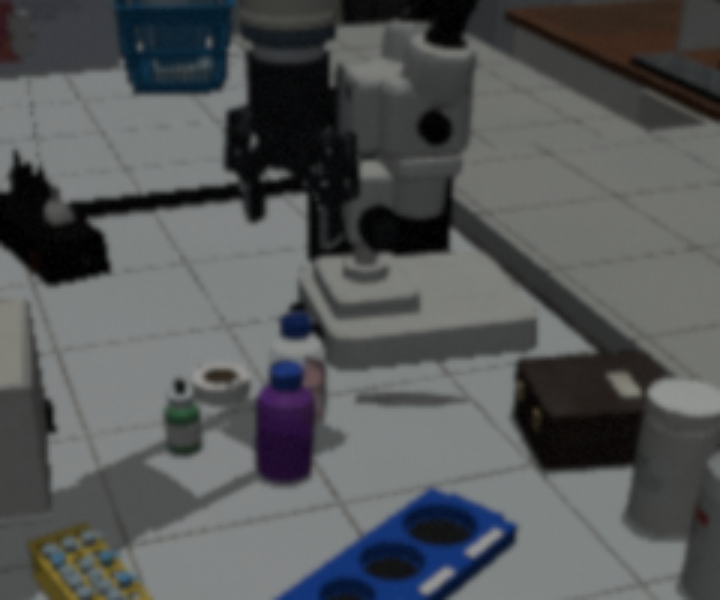

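The open fingers, with tips at crop (255,215) and (335,245), straddle the pink bottle's cap at (297,325). The microscope is clear. I'll descend and grip.

```bash
python3 -m inch '[[0.001,0.002,0.03,0,0,0,-1],[0,0,0.03,0,0,0,-1],[0,0,0.025,0,0,0,-1],[0,0,0.02,0,0,0,-1],[0,0,0.02,0,0,0,-1],[0,0,0.01,0,0,0,-1],[0,0,0.007,0,0,0,-1],[0,0,0,0,0,0,-1]]'
python3 -m inch '[[0,0,0,0,0,0,1],[0,0,0,0,0,0,1],[0,0,0,0,0,0,1],[0,0,0,0,0,0,1],[0,0,0,0,0,0,1],[0,0,0,0,0,0,1],[0,0,0,0,0,0,1],[0,0,0,0,0,0,1]]' 30
python3 - <<'E'
from h import *
delta(591,269,59)
E
```

```text
clock: 3.9
eef_pos: [591.0, 271.0, 60.0]
tcp_rot: [-3.141, 0.0, 0.535]
contact_force: [-0.4, -0.5, 0.1]
opening: 1.0
grasp_force: 0.0
clock: 4.7
eef_pos: [592.3, 270.5, 61.3]
tcp_rot: [3.141, -0.002, 0.534]
contact_force: [-0.1, -1.2, 5.9]
opening: 0.639
grasp_force: 31.1
t 4.7 pos [592.3 270.5  61.3] tool d mm [-1.9  0.6  2.3] rot [ 0.  -0.1 -0. ] F [-0.1 -1.2  5.9] op 54.3 grip 31.1
```

```bash
python3 -m inch '[[0,0,-0.01,0,0,0,1],[0,0,-0.02,0,0,0,1],[0,0,-0.035,0,0,0,1],[0,0,-0.035,0,0,0,1],[0,0,-0.03,0,0,0,1],[-0.01,0.028,0,0,0,0,1],[-0.013,0.036,0,0,0,0,1],[-0.013,0.036,0,0,0,0,1]]'
python3 -m inch '[[-0.013,0.036,0,0,0,0,1],[-0.013,0.036,0,0,0,0,1],[-0.013,0.036,0,0,0,0,1],[-0.009,0.024,0.02,0,0,0,1],[-0.005,0.013,0.03,0,0,0,1],[0,0,0.02,0,0,0,1],[0,0,0,0,0,0,1]]'
python3 - <<'E'
from h import *
delta(639,15,65)
for n in("side","top"):
    f=eyes.grab_frame(n);cv2.imwrite(f"pics/{n}2.png",f["img"])
    for X in([639,15,20],[639,15,4]): print(n,px(f,X).round(1))
a=cv2.imread("pics/side2.png")[110:250,260:400];b=cv2.imread("pics/top2.png")[120:260,250:390]
cv2.imwrite("pics/c2.png",np.hstack([cv2.resize(k,(400,400),interpolation=cv2.INTER_CUBIC) for k in(a,b)]))
E
```

```text
clock: 5.5
eef_pos: [611.3, 165.3, 191.0]
tcp_rot: [3.141, -0.001, 0.535]
contact_force: [0.6, -1.1, -1.5]
opening: 0.639
grasp_force: 32.0
clock: 6.2
eef_pos: [637.3, 13.5, 117.6]
tcp_rot: [-3.139, 0.004, 0.533]
contact_force: [-1.5, -0.0, -1.5]
opening: 0.634
grasp_force: 32.1
t 6.2 pos [637.3  13.5 117.6] tool d mm [ 2.4 -0.3 52.6] rot [-0.2  0.3 -0.1] F [-1.5 -0.  -1.5] op 53.9 grip 32.1
side [345.9 193.3]
side [345.6 198.2]
top [309.2 177.1]
top [309.4 178.3]
```

View pics/c2.png

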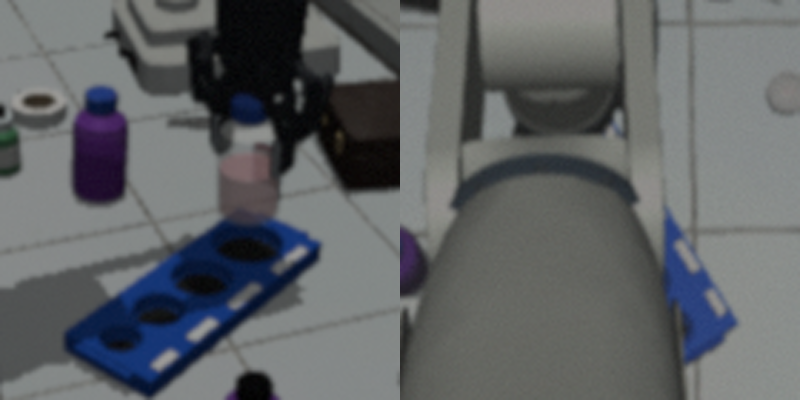

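The pink bottle hangs upright over the widest well: bottle column about 347, well column about 347 in the side view. Before lowering I'll check its offset along tool x numerically.

Run:
```python
from meas import *
f=eyes.grab_frame("side");im=f["img"]
x,y,w,h=325,150,50,50
g=im[y:y+h,x:x+w].astype(int);hsv=cv2.cvtColor(im,cv2.COLOR_BGR2HSV)[y:y+h,x:x+w]
m=((g[...,2]-g[...,1]>8)).astype(np.uint8)
for v in range(160,188,3):
    c=np.where(m[v-y])[0]; print(v,(c.min()+x,c.max()+x,(c.min()+c.max())/2+x) if len(c) else None)
p=r.sense()["eef_pos"]
for z in(60,85,110): print(z,px(f,[p[0],p[1],z]).round(1))
print(px(f,[p[0]+.861*5,p[1]+.509*5,85]))
# hole interior dark extents
H=cv2.cvtColor(im,cv2.COLOR_BGR2GRAY)
for v in range(186,206,2): print(v,H[v,330:366].tolist())
```

```text
160 (np.int64(351), np.int64(354), np.float64(352.5))
163 (np.int64(341), np.int64(354), np.float64(347.5))
166 (np.int64(338), np.int64(355), np.float64(346.5))
169 (np.int64(338), np.int64(355), np.float64(346.5))
172 (np.int64(340), np.int64(356), np.float64(348.0))
175 (np.int64(340), np.int64(356), np.float64(348.0))
178 (np.int64(340), np.int64(356), np.float64(348.0))
181 (np.int64(341), np.int64(355), np.float64(348.0))
184 None
187 None
60 [347.2 180.6]
85 [347.8 172.4]
110 [348.3 163.9]
[348.89965384 171.61669026]
186 [133, 133, 134, 134, 134, 129, 120, 106, 85, 60, 43, 42, 47, 50, 50, 52, 53, 54, 56, 57, 60, 61, 60, 62, 68, 84, 103, 117, 126, 131, 133, 134, 134, 134, 135, 135]
188 [134, 134, 133, 128, 114, 89, 61, 38, 31, 29, 27, 27, 27, 27, 30, 30, 31, 34, 37, 37, 38, 42, 46, 48, 49, 50, 53, 61, 71, 81, 95, 111, 122, 129, 133, 134]
190 [129, 115, 94, 68, 48, 33, 27, 24, 21, 20, 19, 20, 20, 20, 19, 21, 19, 21, 21, 21, 20, 22, 24, 26, 29, 33, 40, 46, 50, 51, 52, 57, 66, 80, 96, 108]
192 [66, 51, 38, 31, 24, 22, 19, 18, 19, 22, 22, 21, 20, 18, 20, 19, 20, 20, 20, 24, 23, 21,
[... 253 characters left out ...]
10, 12, 13, 11, 10, 10, 12, 7, 11, 12, 13, 15, 19, 23, 24, 28, 24, 31, 43, 49, 53, 65, 86, 111, 113]
198 [28, 29, 30, 29, 29, 25, 21, 16, 13, 11, 10, 11, 11, 11, 11, 9, 9, 8, 10, 8, 14, 12, 10, 13, 13, 16, 22, 30, 40, 56, 80, 104, 127, 145, 148, 141]
200 [31, 29, 28, 28, 28, 29, 26, 29, 27, 21, 19, 14, 14, 13, 14, 14, 9, 10, 9, 14, 12, 11, 15, 15, 18, 24, 30, 41, 59, 90, 119, 132, 134, 126, 102, 75]
202 [20, 22, 20, 21, 24, 22, 22, 22, 27, 30, 30, 29, 27, 28, 24, 26, 25, 27, 23, 24, 27, 28, 27, 29, 34, 49, 69, 88, 92, 94, 93, 85, 64, 42, 28, 21]
204 [20, 21, 21, 22, 21, 21, 19, 19, 22, 23, 23, 28, 31, 27, 29, 28, 30, 30, 30, 29, 30, 30, 29, 31, 43, 67, 82, 91, 86, 70, 52, 34, 23, 20, 20, 33]
```

```bash
python3 -m inch '[[0.0024,0,0.01,0,0,0,1],[0,0,0.015,0,0,0,1],[0,0,0.01,0,0,0,1],[0,0,0.005,0,0,0,1],[0,0,0.005,0,0,0,1],[0,0,0.003,0,0,0,1],[0,0,0.001,0,0,0,1],[0,0,0,0,0,0,1]]'
python3 -m inch '[[0,0,0.001,0,0,0,1],[0,0,0.001,0,0,0,1],[0,0,0.001,0,0,0,1],[0,0,0,0,0,0,1]]'
python3 - <<'E'
from h import *
delta(639,15,65)
E
```

```text
clock: 7.15
eef_pos: [641.6, 15.4, 71.0]
tcp_rot: [3.142, -0.0, 0.534]
contact_force: [0.5, 0.8, -1.1]
opening: 0.642
grasp_force: 32.1
clock: 7.55
eef_pos: [641.5, 15.4, 67.9]
tcp_rot: [-3.142, 0.0, 0.534]
contact_force: [0.1, 0.0, -1.3]
opening: 0.642
grasp_force: 32.1
t 7.55 pos [641.5  15.4  67.9] tool d mm [-2.4 -0.9  2.9] rot [-0.  0.  0.] F [ 0.1  0.  -1.3] op 54.5 grip 32.1
```

```bash
python3 -m inch '[[-0.002,0,0.001,0,0,0,1],[0,0,0.001,0,0,0,1],[0,0,0.0005,0,0,0,1],[0,0,0,0,0,0,1]]'
python3 -m inch '[[0,0,0.0005,0,0,0,1],[0,0,0,0,0,0,1]]'
python3 -m inch '[[0,0,0.0005,0,0,0,1],[0,0,0,0,0,0,1]]'
```

```text
clock: 7.95
eef_pos: [639.8, 14.4, 65.4]
tcp_rot: [-3.142, 0.0, 0.534]
contact_force: [-0.4, -0.5, -0.8]
opening: 0.637
grasp_force: 32.1
clock: 8.15
eef_pos: [640.1, 14.4, 65.3]
tcp_rot: [3.141, -0.0, 0.534]
contact_force: [-1.1, 0.6, 3.6]
opening: 0.642
grasp_force: 32.1
clock: 8.35
eef_pos: [640.3, 14.4, 65.3]
tcp_rot: [3.141, -0.001, 0.534]
contact_force: [-1.0, 0.7, 7.7]
opening: 0.642
grasp_force: 32.1
```

```bash
python3 -m inch '[[0,0,0,0,0,0,0],[0,0,0,0,0,0,-0.6],[0,0,0,0,0,0,-1],[0,0,0,0,0,0,-1],[0,0,0,0,0,0,-1]]'
python3 -m inch '[[0,0,-0.01,0,0,0,-1],[0,0,-0.02,0,0,0,-1],[0,0,-0.03,0,0,0,-1],[0,0,-0.035,0,0,0,-1],[0,0,-0.04,0,0,0,-1],[0,0,0,0,0,0,-1]]'
python3 - <<'E'
from h import *
delta(585,-312,150)
f=eyes.grab_frame("side");cv2.imwrite("pics/s3.png",cv2.resize(f["img"][110:250,260:400],(560,560)))
E
```

```text
clock: 8.85
eef_pos: [639.8, 14.4, 64.3]
tcp_rot: [-3.142, 0.0, 0.534]
contact_force: [0.3, -0.3, -0.2]
opening: 0.998
grasp_force: 0.0
clock: 9.45
eef_pos: [643.1, 14.4, 206.2]
tcp_rot: [3.137, -0.009, 0.534]
contact_force: [0.4, 0.4, -0.3]
opening: 0.999
grasp_force: 0.0
t 9.45 pos [643.1  14.4 206.2] tool d mm [-216.7  251.1   55.6] rot [ 0.3 -0.5  0. ] F [ 0.4  0.4 -0.3] op 84.9 grip 0.0
```

View pics/s3.png

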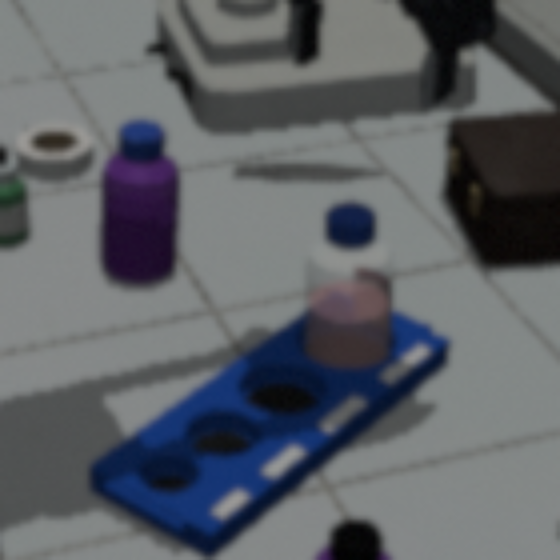

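The pink bottle stands upright in the widest well, crop (348,290). Amber bottle next.

```bash
python3 -m inch '[[-0.015,0.018,0,0,0,0,-1],[-0.027,0.032,0,0,0,0,-1],[-0.027,0.032,0,0,0,0,-1],[-0.027,0.032,0,0,0,0,-1],[-0.027,0.032,0,0,0,0,-1],[-0.027,0.032,0,0,0,0,-1],[-0.027,0.032,0,0,0,0,-0.7],[-0.02,0.023,0.02,0,0,0,-0.5]]'
python3 -m inch '[[-0.016,0.02,0.02,0,0,0,-0.5],[0,0,0.02,0,0,0,-0.5],[0,0,0,0,0,0,-0.5],[0,0,0,0,0,0,-0.5]]'
python3 - <<'E'
from meas import *
delta(585,-312,40)
f=eyes.grab_frame("side");cv2.imwrite("pics/s4.png",cv2.resize(f["img"][180:330,290:450],(800,750))[:600])
E
```

```text
clock: 10.3
eef_pos: [589.3, -289.4, 180.9]
tcp_rot: [3.138, -0.002, 0.533]
contact_force: [1.0, -0.7, -0.4]
opening: 0.752
grasp_force: 0.0
clock: 10.7
eef_pos: [584.8, -311.3, 138.9]
tcp_rot: [-3.14, 0.001, 0.534]
contact_force: [-0.1, -0.3, 1.0]
opening: 0.75
grasp_force: 0.0
t 10.7 pos [ 584.8 -311.3  138.9] tool d mm [-0.1  0.8 98.9] rot [-0.1  0.1  0. ] F [-0.1 -0.3  1. ] op 63.8 grip 0.0
```

View pics/s4.png

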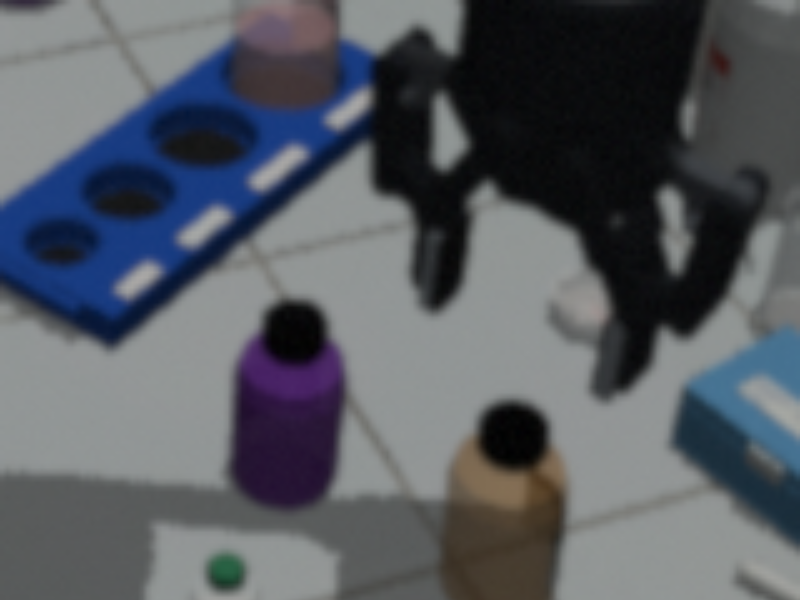

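The fingers straddle the tan amber bottle (cap at (512,433)) and the purple look-alike at (290,400) is clear. I'll descend.

```bash
python3 -m inch '[[0,0.001,0.015,0,0,0,-0.5],[0,0,0.025,0,0,0,-0.5],[0,0,0.025,0,0,0,-0.5],[0,0,0.018,0,0,0,-0.5],[0,0,0.01,0,0,0,-0.5],[0,0,0.006,0,0,0,-0.5],[0,0,0,0,0,0,-0.5]]'
python3 -m inch '[[0,0,0,0,0,0,1],[0,0,0,0,0,0,1],[0,0,0,0,0,0,1],[0,0,0,0,0,0,1],[0,0,0,0,0,0,1],[0,0,0,0,0,0,1]]' 30
python3 - <<'E'
from h import *
delta(578.7,-20.6,150)
E
```

```text
clock: 11.45
eef_pos: [585.8, -312.4, 40.1]
tcp_rot: [-3.141, 0.0, 0.534]
contact_force: [0.1, -0.0, -0.6]
opening: 0.752
grasp_force: 0.0
clock: 12.05
eef_pos: [586.8, -313.2, 41.8]
tcp_rot: [3.139, -0.001, 0.534]
contact_force: [-0.0, -0.9, 6.7]
opening: 0.517
grasp_force: 31.5
t 12.05 pos [ 586.8 -313.2   41.8] tool d mm [ 142.1 -255.8 -108.6] rot [ 0.1 -0.1  0. ] F [-0.  -0.9  6.7] op 43.9 grip 31.5
```

```bash
python3 -m inch '[[0,0,-0.01,0,0,0,1],[0,0,-0.025,0,0,0,1],[0,0,-0.035,0,0,0,1],[0,0,-0.03,0,0,0,1],[0.01,-0.018,-0.01,0,0,0,1],[0.018,-0.032,0,0,0,0,1],[0.019,-0.034,0,0,0,0,1],[0.019,-0.034,0,0,0,0,1]]'
python3 -m inch '[[0.019,-0.034,0,0,0,0,1],[0.019,-0.034,0,0,0,0,1],[0.019,-0.034,0.01,0,0,0,1],[0.0125,-0.022,0.015,0,0,0,1],[0.007,-0.0128,0.015,0,0,0,1],[0,0,0.01,0,0,0,1],[0,0,0,0,0,0,1],[0,0,0,0,0,0,1]]'
python3 - <<'E'
from meas import *
delta(578.7,-20.6,45)
p=r.sense()["eef_pos"]
f=eyes.grab_frame("side");cv2.imwrite("pics/s5.png",cv2.resize(f["img"][110:250,260:400],(560,560),interpolation=cv2.INTER_CUBIC))
for z in(65,80,95):print((px(f,[p[0],p[1],z])-[260,110])*4)
print((px(f,[578.7,-20.6,20])-[260,110])*4)
E
```

```text
clock: 12.85
eef_pos: [581.3, -175.2, 150.0]
tcp_rot: [-3.14, 0.001, 0.533]
contact_force: [0.1, 0.7, -0.4]
opening: 0.521
grasp_force: 30.8
clock: 13.65
eef_pos: [578.5, -21.2, 100.4]
tcp_rot: [-3.141, 0.001, 0.534]
contact_force: [-0.4, -0.5, -0.4]
opening: 0.52
grasp_force: 30.9
t 13.65 pos [578.5 -21.2 100.4] tool d mm [ 0.5 -0.4 55.4] rot [-0.  0. -0.] F [-0.4 -0.5 -0.4] op 44.2 grip 30.9
[281.12896644 323.99650687]
[281.87810504 303.77318388]
[282.64131711 283.16994144]
[278.97531758 381.88552198]
```

View pics/s5.png

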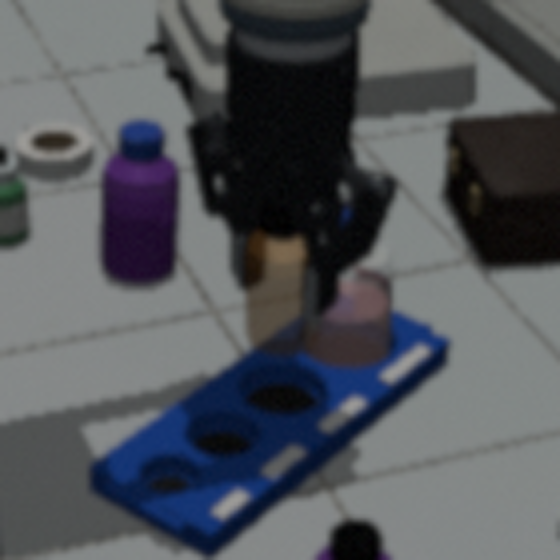

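Taking the bottle's left edge (247) plus its half-width (35) gives column 282, against a predicted 281.5, so it is centred over the second well. Lowering.

```bash
python3 -m inch '[[0,0,0.01,0,0,0,1],[0,0,0.015,0,0,0,1],[0,0,0.01,0,0,0,1],[0,0,0.008,0,0,0,1],[0,0,0.005,0,0,0,1],[0,0,0.003,0,0,0,1],[0,0,0.001,0,0,0,1],[0,0,0,0,0,0,1]]'
python3 -m inch '[[0,0,0.001,0,0,0,1],[0,0,0.001,0,0,0,1],[0,0,0,0,0,0,1]]'
python3 -m inch '[[0,0,0.0005,0,0,0,1],[0,0,0,0,0,0,1]]'
python3 -m inch '[[0,0,0.0005,0,0,0,1],[0,0,0,0,0,0,1]]'
```

```text
clock: 14.5
eef_pos: [578.9, -20.8, 48.5]
tcp_rot: [3.141, -0.0, 0.534]
contact_force: [0.1, 0.2, -0.8]
opening: 0.517
grasp_force: 30.9
clock: 14.8
eef_pos: [578.8, -20.8, 46.6]
tcp_rot: [3.141, -0.0, 0.534]
contact_force: [-0.2, 0.3, -1.5]
opening: 0.517
grasp_force: 30.9
clock: 15.0
eef_pos: [578.8, -20.8, 46.0]
tcp_rot: [3.142, -0.0, 0.534]
contact_force: [0.3, -0.3, -0.6]
opening: 0.521
grasp_force: 30.9
clock: 15.2
eef_pos: [578.9, -20.7, 45.8]
tcp_rot: [3.142, -0.0, 0.534]
contact_force: [-0.7, -0.6, 3.4]
opening: 0.525
grasp_force: 31.4
```

Contact at 3.4 N, so it is seated. I'll release, rise, and refine the dropper position.

```bash
python3 -m inch '[[0,0,0,0,0,0,0],[0,0,0,0,0,0,-0.6],[0,0,0,0,0,0,-0.8],[0,0,0,0,0,0,-0.8],[0,0,0,0,0,0,-0.8]]'
python3 -m inch '[[0,0,-0.01,0,0,0,-0.8],[0,0,-0.025,0,0,0,-0.8],[0,0,-0.035,0,0,0,-0.8],[0,0,-0.035,0,0,0,-0.8],[0,0,-0.025,0,0,0,-0.8],[0,0,0,0,0,0,-0.8],[0,0,0,0,0,0,-0.8]]'
python3 - <<'E'
from meas import *
f=eyes.grab_frame("top");s=eyes.grab_frame("side")
cv2.imwrite("pics/c6.png",np.hstack([cv2.resize(f["img"][230:260,205:235],(390,390),interpolation=cv2.INTER_CUBIC),cv2.resize(s["img"][143:173,245:275],(390,390),interpolation=cv2.INTER_CUBIC)]))
for X in([465,245,76],[465,245,62],[465,245,0]):print(((px(f,X)-[205,230])*13).round(),((px(s,X)-[245,143])*13).round()+[390,0])
delta(465,245,150)
E
```

```text
clock: 15.7
eef_pos: [578.7, -20.8, 45.4]
tcp_rot: [-3.142, 0.0, 0.534]
contact_force: [0.5, 0.3, 0.9]
opening: 0.904
grasp_force: 0.0
clock: 16.4
eef_pos: [579.0, -20.8, 176.4]
tcp_rot: [3.141, -0.001, 0.534]
contact_force: [0.3, 0.2, -0.7]
opening: 0.9
grasp_force: 0.0
[137. 163.] [577.  36.]
[153. 169.] [582.  92.]
[218. 194.] [602. 330.]
t 16.5 pos [578.  -20.8 174.7] tool d mm [  38.1 -286.3   24.9] rot [-0.   0.1  0. ] F [-0.2 -0.8 -1.1] op 76.6 grip 0.0
```

View pics/c6.png

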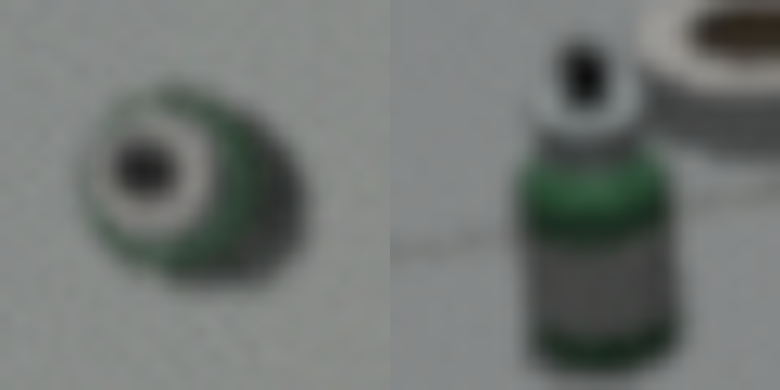

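```bash
python3 -m inch '[[0.002,-0.018,0,0,0,0,-0.8],[0.0045,-0.036,0,0,0,0,-0.8],[0.005,-0.038,0,0,0,0,-0.8],[0.005,-0.038,0,0,0,0,-0.6],[0.005,-0.038,0,0,0,0,-0.4],[0.005,-0.038,0,0,0,0,-0.4],[0.005,-0.038,0,0,0,0,-0.4],[0.003,-0.026,0.01,0,0,0,-0.4]]'
python3 -m inch '[[0.002,-0.016,0.02,0,0,0,-0.4],[0,0,0.02,0,0,0,-0.4],[0,0,0,0,0,0,-0.4],[0,0,0,0,0,0,-0.4]]'
python3 - <<'E'
from meas import *
delta(464.5,244,35)
E
```

```text
clock: 17.3
eef_pos: [469.4, 231.7, 165.4]
tcp_rot: [-3.141, -0.0, 0.535]
contact_force: [-0.0, -0.5, 0.2]
opening: 0.699
grasp_force: 0.0
clock: 17.7
eef_pos: [463.6, 243.9, 124.9]
tcp_rot: [-3.141, 0.002, 0.534]
contact_force: [0.5, 0.3, 0.8]
opening: 0.698
grasp_force: 0.0
t 17.7 pos [463.6 243.9 124.9] tool d mm [ 1.   0.4 89.9] rot [-0.   0.1  0. ] F [0.5 0.3 0.8] op 59.4 grip 0.0
```

```bash
python3 -m inch '[[0.001,0,0.015,0,0,0,-0.4],[0,0,0.025,0,0,0,-0.4],[0,0,0.02,0,0,0,-0.4],[0,0,0.015,0,0,0,-0.4],[0,0,0.01,0,0,0,-0.4],[0,0,0.005,0,0,0,-0.4],[0,0,0,0,0,0,-0.4]]'
python3 -m inch '[[0,0,0,0,0,0,1],[0,0,0,0,0,0,1],[0,0,0,0,0,0,1],[0,0,0,0,0,0,1],[0,0,0,0,0,0,1],[0,0,0,0,0,0,1]]' 25
python3 - <<'E'
from h import *
delta(528,-50.6,150)
f=eyes.grab_frame("side");cv2.imwrite("pics/s7.png",cv2.resize(f["img"][80:190,210:320],(550,550),interpolation=cv2.INTER_CUBIC))
E
```

```text
clock: 18.4
eef_pos: [465.5, 244.3, 35.5]
tcp_rot: [-3.142, 0.0, 0.534]
contact_force: [-0.3, 0.1, 0.6]
opening: 0.701
grasp_force: 0.0
clock: 19.0
eef_pos: [466.0, 244.7, 36.3]
tcp_rot: [3.141, -0.001, 0.534]
contact_force: [-1.0, -0.8, 7.3]
opening: 0.41
grasp_force: 25.0
t 19.0 pos [466.  244.7  36.3] tool d mm [ -96.8  285.8 -113.8] rot [ 0.  -0.1  0. ] F [-1.  -0.8  7.3] op 34.8 grip 25.0
```

View pics/s7.png

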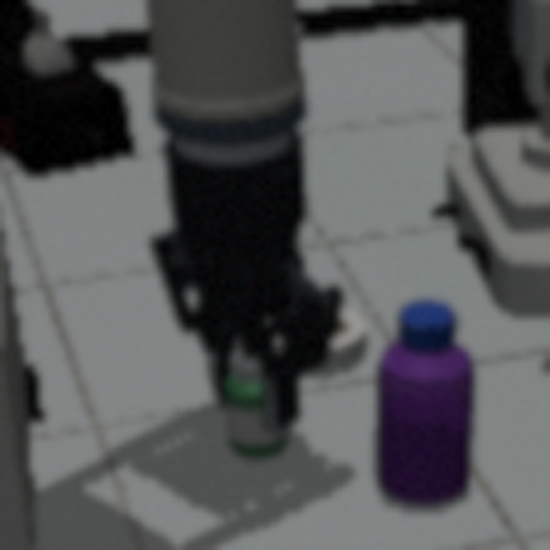

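The dropper bottle is held upright, at crop (250,420), clear of the purple bottle. Carrying it to the third well.

```bash
python3 -m inch '[[0,0,-0.01,0,0,0,1],[0,0,-0.025,0,0,0,1],[0,0,-0.035,0,0,0,1],[0,0,-0.03,0,0,0,1],[-0.006,0.018,-0.015,0,0,0,1],[-0.0117,0.035,0,0,0,0,1],[-0.0127,0.038,0,0,0,0,1],[-0.0127,0.038,0,0,0,0,1]]'
python3 -m inch '[[-0.0127,0.038,0,0,0,0,1],[-0.0127,0.038,0,0,0,0,1],[-0.0127,0.038,0,0,0,0,1],[-0.009,0.026,0.015,0,0,0,1],[-0.0058,0.0168,0.02,0,0,0,1],[0,0,0.02,0,0,0,1],[0,0,0,0,0,0,1],[0,0,0,0,0,0,1]]'
python3 - <<'E'
from meas import *
delta(528,-50.6,39.5)
p=r.sense()["eef_pos"]
f=eyes.grab_frame("side");cv2.imwrite("pics/s8.png",cv2.resize(f["img"][110:250,260:400],(560,560),interpolation=cv2.INTER_CUBIC))
for z in(60,70,80):print((px(f,[p[0],p[1],z])-[260,110])*4+1.5)
print((px(f,[528,-50.6,20])-[260,110])*4+1.5)
E
```

```text
clock: 19.85
eef_pos: [494.2, 110.3, 151.5]
tcp_rot: [3.141, -0.001, 0.535]
contact_force: [1.4, 1.1, -0.5]
opening: 0.405
grasp_force: 25.3
clock: 20.65
eef_pos: [528.1, -50.3, 96.0]
tcp_rot: [-3.141, 0.0, 0.534]
contact_force: [0.1, -0.4, -0.2]
opening: 0.407
grasp_force: 25.3
t 20.65 pos [528.1 -50.3  96. ] tool d mm [-0.3  0.2 56.5] rot [-0.  0.  0.] F [ 0.1 -0.4 -0.2] op 34.6 grip 25.3
[222.12559231 374.68949879]
[222.25370397 361.08378607]
[222.38346749 347.30264358]
[221.58382711 427.78590257]
```

View pics/s8.png

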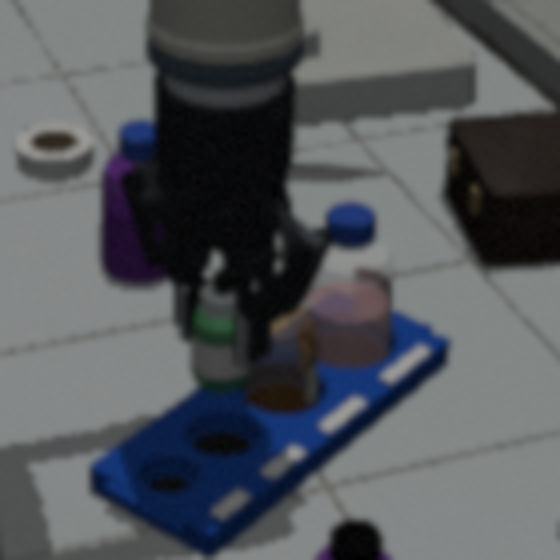

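The dropper bottle's centre is at column 220.5, against 222 predicted, over the third well. Pink and amber are both standing in their wells. Lowering.

```bash
python3 -m inch '[[0,0,0.01,0,0,0,1],[0,0,0.015,0,0,0,1],[0,0,0.01,0,0,0,1],[0,0,0.008,0,0,0,1],[0,0,0.005,0,0,0,1],[0,0,0.003,0,0,0,1],[0,0,0.001,0,0,0,1],[0,0,0,0,0,0,1]]'
python3 -m inch '[[0,0,0.001,0,0,0,1],[0,0,0.001,0,0,0,1],[0,0,0,0,0,0,1]]'
python3 -m inch '[[0,0,0.001,0,0,0,1],[0,0,0,0,0,0,1]]'
python3 -m inch '[[0,0,0.0005,0,0,0,1],[0,0,0,0,0,0,1]]'
python3 -m inch '[[0,0,0.0005,0,0,0,1],[0,0,0,0,0,0,1]]'
```

```text
clock: 21.5
eef_pos: [528.4, -50.5, 43.5]
tcp_rot: [3.142, -0.0, 0.534]
contact_force: [-0.2, -0.4, -0.8]
opening: 0.406
grasp_force: 25.4
clock: 21.8
eef_pos: [528.3, -50.4, 41.5]
tcp_rot: [3.141, -0.0, 0.534]
contact_force: [-0.5, 0.1, -0.3]
opening: 0.414
grasp_force: 25.4
clock: 22.0
eef_pos: [528.2, -50.4, 40.4]
tcp_rot: [-3.142, 0.0, 0.534]
contact_force: [0.7, 0.2, -0.5]
opening: 0.412
grasp_force: 25.4
clock: 22.2
eef_pos: [528.3, -50.4, 40.3]
tcp_rot: [-3.142, 0.0, 0.534]
contact_force: [-1.5, 1.1, 5.6]
opening: 0.41
grasp_force: 25.8
clock: 22.4
eef_pos: [528.3, -50.4, 40.3]
tcp_rot: [-3.142, -0.0, 0.534]
contact_force: [-4.0, 0.5, 12.0]
opening: 0.409
grasp_force: 26.5
```

```bash
python3 -m inch '[[0,0,-0.001,0,0,0,0.15],[0,0,0,0,0,0,-0.2],[0,0,0,0,0,0,-0.4],[0,0,0,0,0,0,-0.4],[0,0,0,0,0,0,-0.4]]'
python3 -m inch '[[0,0,-0.01,0,0,0,-0.4],[0,0,-0.025,0,0,0,-0.4],[0,0,-0.035,0,0,0,-0.4],[0,0,-0.03,0,0,0,-0.4],[0,0,-0.01,0,0,0,-0.4],[-0.015,0.016,0,0,0,0,-0.4],[-0.0265,0.0285,0,0,0,0,-0.4],[-0.0265,0.0285,0,0,0,0,-0.4]]'
python3 -m inch '[[-0.0265,0.0285,0,0,0,0,-0.2],[-0.0265,0.0285,0,0,0,0,-0.2],[-0.0265,0.0285,0,0,0,0,-0.2],[-0.0215,0.023,0,0,0,0,-0.2],[-0.013,0.014,0.02,0,0,0,-0.2],[0,0,0.02,0,0,0,-0.2],[0,0,0,0,0,0,-0.2],[0,0,0,0,0,0,-0.2]]'
python3 - <<'E'
from meas import *
delta(471,-311.5,34.5)
f=eyes.grab_frame("side");cv2.imwrite("pics/s9.png",cv2.resize(f["img"][170:330,250:410],(600,600),interpolation=cv2.INTER_CUBIC))
E
```

```text
clock: 22.9
eef_pos: [528.2, -50.4, 40.3]
tcp_rot: [-3.141, 0.0, 0.534]
contact_force: [0.5, -0.6, 0.3]
opening: 0.701
grasp_force: 0.0
clock: 23.7
eef_pos: [506.5, -148.4, 150.5]
tcp_rot: [3.142, -0.0, 0.536]
contact_force: [0.8, -0.6, -0.1]
opening: 0.701
grasp_force: 0.0
clock: 24.5
eef_pos: [470.8, -311.0, 110.3]
tcp_rot: [-3.14, 0.001, 0.534]
contact_force: [0.3, -0.1, 0.1]
opening: 0.601
grasp_force: 0.0
t 24.5 pos [ 470.8 -311.   110.3] tool d mm [-0.1  0.7 75.8] rot [-0.1  0.   0. ] F [ 0.3 -0.1  0.1] op 51.1 grip 0.0
```

View pics/s9.png

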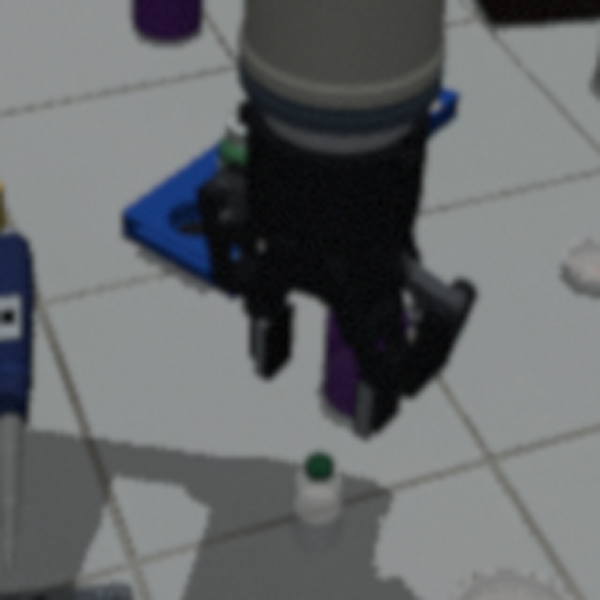

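The fingers straddle the green-capped vial, crop (320,490). The purple bottle behind is out of the way. Descending.

```bash
python3 -m inch '[[0,0.0005,0.015,0,0,0,-0.2],[0,0,0.02,0,0,0,-0.2],[0,0,0.018,0,0,0,-0.2],[0,0,0.012,0,0,0,-0.2],[0,0,0.007,0,0,0,-0.2],[0,0,0.004,0,0,0,-0.2],[0,0,0,0,0,0,-0.2]]'
python3 -m inch '[[0,0,0,0,0,0,1],[0,0,0,0,0,0,1],[0,0,0,0,0,0,1],[0,0,0,0,0,0,1],[0,0,0,0,0,0,1],[0,0,0,0,0,0,1]]' 20
python3 - <<'E'
from h import *
delta(484.9,-76.1,150)
E
```

```text
clock: 25.25
eef_pos: [471.5, -311.7, 34.3]
tcp_rot: [-3.141, 0.0, 0.534]
contact_force: [0.0, -0.2, -0.1]
opening: 0.599
grasp_force: 0.0
clock: 25.85
eef_pos: [471.9, -312.1, 35.1]
tcp_rot: [3.141, -0.001, 0.534]
contact_force: [-0.5, 0.3, 6.5]
opening: 0.287
grasp_force: 20.2
t 25.85 pos [ 471.9 -312.1   35.1] tool d mm [ 131.4 -196.4 -115. ] rot [ 0.1 -0.   0. ] F [-0.5  0.3  6.5] op 24.4 grip 20.2
```

```bash
python3 -m inch '[[0,0,-0.01,0,0,0,1],[0,0,-0.025,0,0,0,1],[0,0,-0.035,0,0,0,1],[0,0,-0.025,0,0,0,1],[0,0,-0.01,0,0,0,1],[0.011,-0.0165,0,0,0,0,1],[0.0195,-0.029,0,0,0,0,1],[0.022,-0.033,0,0,0,0,1]]'
python3 -m inch '[[0.022,-0.033,0,0,0,0,1],[0.022,-0.033,0,0,0,0,1],[0.0195,-0.029,0,0,0,0,1],[0.0155,-0.0224,0.015,0,0,0,1],[0,0,0.02,0,0,0,1],[0,0,0.01,0,0,0,1],[0,0,0,0,0,0,1],[0,0,0,0,0,0,1]]'
python3 - <<'E'
from meas import *
delta(484.9,-76.1,38.5)
p=r.sense()["eef_pos"]
f=eyes.grab_frame("side");cv2.imwrite("pics/s10.png",cv2.resize(f["img"][110:250,260:400],(560,560),interpolation=cv2.INTER_CUBIC))
for z in(60,70,80):print((px(f,[p[0],p[1],z])-[260,110])*4+1.5)
print((px(f,[484.9,-76.1,20])-[260,110])*4+1.5)
E
```

```text
clock: 26.65
eef_pos: [476.2, -217.0, 139.1]
tcp_rot: [-3.141, 0.0, 0.532]
contact_force: [1.0, 0.2, -0.5]
opening: 0.286
grasp_force: 19.8
clock: 27.45
eef_pos: [484.8, -76.7, 94.5]
tcp_rot: [-3.141, 0.001, 0.533]
contact_force: [0.3, -0.5, -1.0]
opening: 0.288
grasp_force: 19.8
t 27.45 pos [484.8 -76.7  94.5] tool d mm [ 0.4 -0.4 56. ] rot [-0.  0. -0.] F [ 0.3 -0.5 -1. ] op 24.5 grip 19.8
[167.03991523 415.45327167]
[166.80709621 401.62934264]
[166.5711667  387.62072498]
[167.82393437 468.31315228]
```

View pics/s10.png

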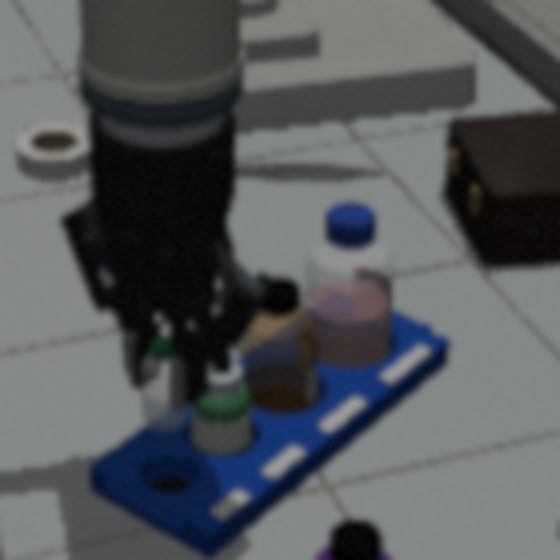

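The vial hangs over the narrowest well (columns about 165 and 168), and the other three stand seated. Lowering.

```bash
python3 -m inch '[[0,0,0.01,0,0,0,1],[0,0,0.015,0,0,0,1],[0,0,0.01,0,0,0,1],[0,0,0.008,0,0,0,1],[0,0,0.005,0,0,0,1],[0,0,0.003,0,0,0,1],[0,0,0.001,0,0,0,1],[0,0,0,0,0,0,1]]'
python3 -m inch '[[0,0,0.001,0,0,0,1],[0,0,0.001,0,0,0,1],[0,0,0,0,0,0,1]]'
python3 -m inch '[[0,0,0.001,0,0,0,1],[0,0,0,0,0,0,1]]'
python3 -m inch '[[0,0,0.0005,0,0,0,1],[0,0,0,0,0,0,1]]'
```

```text
clock: 28.3
eef_pos: [485.1, -76.2, 42.6]
tcp_rot: [3.141, -0.0, 0.534]
contact_force: [0.3, 0.5, -0.7]
opening: 0.288
grasp_force: 19.8
clock: 28.6
eef_pos: [484.9, -76.2, 40.5]
tcp_rot: [3.142, -0.0, 0.534]
contact_force: [-0.5, -0.1, -0.1]
opening: 0.283
grasp_force: 19.8
clock: 28.8
eef_pos: [484.9, -76.2, 39.4]
tcp_rot: [3.142, 0.0, 0.534]
contact_force: [-0.4, -0.0, -0.4]
opening: 0.287
grasp_force: 19.8
clock: 29.0
eef_pos: [485.0, -76.2, 39.1]
tcp_rot: [3.142, -0.0, 0.534]
contact_force: [-0.3, -0.2, 2.9]
opening: 0.287
grasp_force: 20.0
```

Seated. I'll release, rise and move aside, then take a final look.

```bash
python3 -m inch '[[0,0,0,0,0,0,0.3],[0,0,0,0,0,0,0],[0,0,0,0,0,0,-0.2],[0,0,0,0,0,0,-0.2],[0,0,0,0,0,0,-0.2]]'
python3 -m inch '[[0,0,-0.01,0,0,0,-0.2],[0,0,-0.025,0,0,0,-0.2],[0,0,-0.035,0,0,0,-0.2],[0,0,-0.04,0,0,0,-0.2],[0,0,-0.04,0,0,0,-0.2],[-0.02,0.03,0,0,0,0,-0.2],[-0.02,0.03,0,0,0,0,-0.2],[-0.02,0.03,0,0,0,0,-0.2]]'
python3 -m inch '[[-0.02,0.03,0,0,0,0,-0.2],[-0.02,0.03,0,0,0,0,-0.2],[-0.02,0.03,0,0,0,0,-0.2],[-0.02,0.03,0,0,0,0,-0.2],[0,0,0,0,0,0,-0.2],[0,0,0,0,0,0,-0.2]]'
python3 - <<'E'
from meas import *
a=eyes.grab_frame("side")["img"][110:310,250:410];b=eyes.grab_frame("top")["img"][130:290,270:398]
cv2.imwrite("pics/fin.png",np.hstack([cv2.resize(k,(400,500),interpolation=cv2.INTER_CUBIC) for k in(a,b)]))
E
```

```text
clock: 29.5
eef_pos: [484.9, -76.2, 38.9]
tcp_rot: [3.142, 0.0, 0.534]
contact_force: [0.6, -0.4, 0.3]
opening: 0.601
grasp_force: 0.0
clock: 30.3
eef_pos: [479.1, -185.3, 190.4]
tcp_rot: [3.14, -0.001, 0.535]
contact_force: [0.2, -0.5, -0.6]
opening: 0.601
grasp_force: 0.0
clock: 30.9
eef_pos: [470.9, -328.5, 189.3]
tcp_rot: [-3.141, -0.0, 0.532]
contact_force: [-0.2, 0.6, -0.4]
opening: 0.602
grasp_force: 0.0
```

View pics/fin.png

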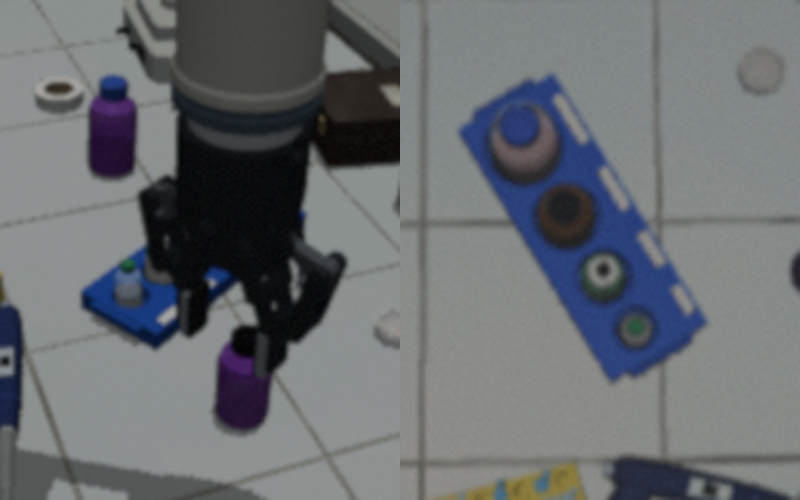

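The top view shows all four upright and seated in order: pink (523,143), amber (566,213), dropper (603,275) and vial (635,328). The purple bottles still stand where they were, and the gripper is clear of everything.

```bash
python3 -c "from rig import r; print(r.sign_off())"
```

```text
the job is handed in; nothing more can be done
None
```

The job is handed in at about 31 s of the 109 s allowed: the pink, amber and dropper bottles and the vial stand upright in their graded wells, widest to narrowest, and the purple look-alikes were not touched.

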